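# Put the mixed-up seasoning shakers back in their own colours

### The job

The seasoning shakers at the pizza counter have been put back in the wrong places of their rack. Swap them round so that each one stands upright in the liner of its lid's colour, using the empty white liner (or a clear bit of counter) as the spare spot on the way. Keep the shakers upright, set them down rather than dropping them, and leave the pepper mill where it stands.

Things in the scene. Friction and masses are not known exactly. Their poses are not given: they have to be found in the camera images.
- shaker_red: loose seasoning shaker: plain upright cylinder 56 mm in diameter and 105 mm tall, frosted whitish body, red perforated lid (the top 25 mm, same diameter to within 1 mm), 0.11 to 0.23 kg. Origin: centre of its underside; z up along its axis; its yaw means nothing.
- shaker_yellow: loose seasoning shaker: plain upright cylinder 56 mm in diameter and 105 mm tall, frosted whitish body, yellow perforated lid (the top 25 mm, same diameter to within 1 mm), 0.11 to 0.23 kg. Origin: centre of its underside; z up along its axis; its yaw means nothing.
- shaker_green: loose seasoning shaker: plain upright cylinder 56 mm in diameter and 105 mm tall, frosted whitish body, green perforated lid (the top 25 mm, same diameter to within 1 mm), 0.11 to 0.23 kg. Origin: centre of its underside; z up along its axis; its yaw means nothing.
- shaker_blue: loose seasoning shaker: plain upright cylinder 56 mm in diameter and 105 mm tall, frosted whitish body, blue perforated lid (the top 25 mm, same diameter to within 1 mm), 0.11 to 0.23 kg. Origin: centre of its underside; z up along its axis; its yaw means nothing.
- place_red: red plastic liner, a fixed cell of the rack: place of the red-lidded shaker. Open-topped, 74 x 74 mm inside, 3 mm walls, 36 mm deep; red flanges at the rim reach 61 mm from its centre on the robot (-x) and far (+x) sides. Origin: centre of the cell's floor, 8 mm above the counter; z up, y along the row, x across it, away from the robot within 0.16 rad.
- place_yellow: yellow plastic liner, a fixed cell of the rack: place of the yellow-lidded shaker. Open-topped, 74 x 74 mm inside, 3 mm walls, 36 mm deep; yellow flanges at the rim reach 61 mm from its centre on the robot (-x) and far (+x) sides. Origin: centre of the cell's floor, 8 mm above the counter; z up, y along the row, x across it, away from the robot within 0.16 rad.
- place_green: green plastic liner, a fixed cell of the rack: place of the green-lidded shaker. Open-topped, 74 x 74 mm inside, 3 mm walls, 36 mm deep; green flanges at the rim reach 61 mm from its centre on the robot (-x) and far (+x) sides. Origin: centre of the cell's floor, 8 mm above the counter; z up, y along the row, x across it, away from the robot within 0.16 rad.
- place_blue: blue plastic liner, a fixed cell of the rack: place of the blue-lidded shaker. Open-topped, 74 x 74 mm inside, 3 mm walls, 36 mm deep; blue flanges at the rim reach 61 mm from its centre on the robot (-x) and far (+x) sides. Origin: centre of the cell's floor, 8 mm above the counter; z up, y along the row, x across it, away from the robot within 0.16 rad.
- place_white: white plastic liner in the same row, same size, origin and axes as the coloured ones: the spare place, empty at the start. The six liners stand in one straight row in a steel rack, 84 mm from centre to centre, in any order, all with the same yaw.
- mill: wooden pepper mill, a dark upright turned body up to 50 mm in diameter and 120 mm tall, 0.22 kg, standing in the black liner, the sixth of the row. Bystander. Origin: centre of its underside, z up.
Not all that is in view belongs to the job. What is shaped like the place_blue but orange is not meant.

How it is judged:
At the end, for the whole second after the job is handed in: Each of the four shakers stands in the liner of its lid's colour: within 14 mm of the cell's centre seen from above, its underside less than 6 mm above the cell's floor, within 0.1 rad of upright, slower than 0.02 m/s. The pepper mill is upright (0.1 rad) and within 20 mm of where it started (horizontal distance between shaker_red and place_red below 0.014 m and z of shaker_red in the frame of place_red below 0.006 m and angle between each of shaker_red, shaker_yellow, shaker_green, shaker_blue, mill's own z axis and vertical below 0.1 rad and linear speed of each of shaker_red, shaker_yellow, shaker_green, shaker_blue below 0.02 m/s and horizontal distance between shaker_yellow and place_yellow below 0.014 m and z of shaker_yellow in the frame of place_yellow below 0.006 m and horizontal distance between shaker_green and place_green below 0.014 m and z of shaker_green in the frame of place_green below 0.006 m and horizontal distance between shaker_blue and place_blue below 0.014 m and z of shaker_blue in the frame of place_blue below 0.006 m and distance of mill from where it was at the start of the episode below 0.02 m); the robot touches nothing.
It fails at once if a shaker is tipped more than 0.6 rad (angle between any of shaker_red, shaker_yellow, shaker_green, shaker_blue's own z axis and vertical above 0.6 rad).
It fails at once if a shaker is dropped from more than about 3 cm or thrown (faster than 0.8 m/s out of the fingers) ((linear speed of shaker_red above 0.8 m/s and contact force between the fingers and shaker_red below 0.05 N) or (linear speed of shaker_yellow above 0.8 m/s and contact force between the fingers and shaker_yellow below 0.05 N) or (linear speed of shaker_green above 0.8 m/s and contact force between the fingers and shaker_green below 0.05 N) or (linear speed of shaker_blue above 0.8 m/s and contact force between the fingers and shaker_blue below 0.05 N)).
It fails at once if the pepper mill is moved more than 20 mm or tipped (distance of mill from where it was at the start of the episode above 0.02 m or angle between mill's own z axis and vertical above 0.35 rad).
It also fails if it takes over 118 s, if anything falls off the work surface, if the arm or the gripper's body presses on something with over 40 N, if the wrist force passes 120 N, or if a joint passes its speed limit or range.

### The arm

A 6-joint arm with a two-finger parallel gripper is mounted at the origin on the work surface. World frame = base frame: x ahead of the robot, y to its left, z up, the work surface at z = 0. Lengths are in m, angles in rad, forces in N, time in s.
With the tool pointing down it reaches from about 0.35 to 0.725 m from the base axis. Payload 4.3 kg.
Tool frame: the origin (TCP) lies midway between the tips of the shut fingers; the grasp point (between the pads) lies 19 mm behind it; z points along the fingers, y is the line along which they close (so a half turn about z gives the same grasp; the last joint's range is limited). The gripper opens to 85 mm and grips with 20 to 120 N. Pads are 22 mm wide; open, the fingers measure 114 mm over their backs; the gripper's body (76 mm by 85 mm) begins 54 mm behind the grasp point. The pads swing forward as they close: fully open they stand 13 mm farther back than shut.
Start: joints at [1.133, 0.377, 0.081, 1.274, 0, 1.46], TCP at [0.185, 0.544, 0.231] pointing down, gripper open.
Joint ranges: [-2.72, 2.72], [-0.84, 1.66], [-1.02, 1.22], [-1.77, 2.12], [-1.37, 1.28], [-3.14, 3.14]. Speed limits (rad/s): [2.57, 2.57, 3.14, 3.14, 3.14, 3.14].

### API

Orientations are given as a unit quaternion [x, y, z, w].
In Python, from station import * gives the robot as it stands.
- The arm moves only by the tool move_arm, never from a script. Its argument "steps" is a list that holds one entry, the list of rows, each a list of 5 numbers: the shift along the tool's x, y, z in mm, then the turn about the tool's z in rad, then the opening, from -1 (shut) to 1 (fully open). In form: [[[tx, ty, tz, spin, claw], ...]]. A call has 1 to 8 rows; each row shifts and turns the commanded pose from where the row before left it, along the tool's axes as they then stand; what a row does not reach is not made up. A row lasts 1/12 s, in which the tool goes at most 41.7 mm and 7.16 degrees, less where a joint would pass 70% of its speed; a pose out of reach is approached as far as the arm can. A call with a gripper value outside its range is refused whole. The fingers move at their own pace and stop on an object; "grip_force" is the grip in N (left out, the last holds). Time passes only in rows, so rows that do not move let the fingers close. It gives the time, the measured TCP pose, the force, the opening and the grip force at its end, in the units of the state.
- read_state(): the state, without advancing time (a new reading comes with each control period).
- read_camera(name): name is "side" or "top" or "wrist"; returns a dict with "pixels" (420x560x3 uint8, blue, green, red), "fx", "fy", "cx", "cy" (pixels), "position" and "attitude" of the camera in the world. Camera axes: x right, y up, looking along -z (the intrinsics and any distortion apply to the point x, -y, -z); pixel columns grow to the right and rows downward; lengths in m; the calibration is good to about 2 mm. A picture is of the moment at which its call begins. There is no depth.
- job_done(): hands the job in; it is judged then, once.
Trained networks look in a picture, given as the dict that the camera call returned (one of the last four; its "shot" number tells which), for a name from the list of things; names that differ only in an ending like _2 or _b are one class to them, and where a whole thing is asked for, a point or a joint stands for the part that bears it (a point fixed in the world has none). Each returns a list of dicts, best first, with "score" (0 to 1); they miss things now and then, are a little off and sometimes report something else, mostly with a low value. They report only what shows in the picture. A call takes as long as a camera call. They do not tell look-alikes from the thing itself.
- search_frame(picture, thing): "extent" ([centre column, centre row, width, height] in pixels, round what is visible of it).
The state is a dict: "time_s": time; "q": joint angles; "dq": joint speeds; "joint_efforts": joint torques, N m; "position": TCP position; "ee_rot": TCP orientation; "ft_force": force on the tool from outside, world axes, zero at the start; "wrist_torque": the same for the moment, N m; "grip_width": finger opening in m; "gripper_force": force on a finger pad.
Only numpy, scipy, OpenCV 4.12 (cv2) and the standard library are available. Lean on these libraries where they do the work, as an engineer would, in place of code of your own. Each camera call takes 0.05 s, during which the arm holds its last target. There are 200 camera calls.

## Working session

There is one attempt and no reset: what is moved stays moved. The work goes in short steps, Python scripts to look and compute and a tool call to move; the robot and the scene stay as the last step left them, time stands still between calls to the robot, and variables do not carry over. Pictures are saved under pics/ and viewed, at most 14 in all, crops included, and the job is handed in when it is done.

Besides the shell and the picture viewer there is one more tool, called after "Call:" in YAML: its name, and indented under it one key for each argument. move_arm: Moves the arm, as the interface text tells. Its arguments: {"type":"object","properties":{"steps":{"type":"array"},"grip_force":{"type":"number"}},"required":["steps"]}

```bash
mkdir -p pics; cat > h.py <<'E'
from station import *
import numpy as np, cv2
from scipy.spatial.transform import Rotation as R
def rot(a):
    a=np.array(a); return a if a.shape==(3,3) else R.from_quat(a).as_matrix()
def ray(p,u,v,z):
    d=rot(p["attitude"])@np.array([(u-p["cx"])/p["fx"],-(v-p["cy"])/p["fy"],-1])
    c=np.array(p["position"]); return c+d*(z-c[2])/d[2]
def proj(p,X):
    c=rot(p["attitude"]).T@(np.array(X)-p["position"]); return p["cx"]+p["fx"]*c[0]/-c[2], p["cy"]-p["fy"]*c[1]/-c[2]
T=["shaker_red","shaker_yellow","shaker_green","shaker_blue","place_red","place_yellow","place_green","place_blue","place_white","mill"]
E
python3 - <<'E'
from h import *
s=read_state(); print(s)
for n in ["top","side"]:
    p=read_camera(n); print(n,{k:v for k,v in p.items() if k!="pixels"})
    cv2.imwrite(f"pics/{n}0.png",p["pixels"])
    for t in T:
        for d in search_frame(p,t)[:2]:
            e=d["extent"]; print(t,round(d["score"],2),np.round(e),np.round(ray(p,e[0],e[1],0.044 if 'place' in t else .105),3))
E
```

```text
{'time_s': 0.0, 'q': array([ 1.13272732e+00,  3.78080426e-01,  7.96233648e-02,  1.27438325e+00,
       -9.71933823e-06,  1.46049335e+00]), 'dq': array([ 0.00023672, -0.00039224,  0.0008436 ,  0.00032038, -0.00049691,
       -0.00122412]), 'joint_efforts': array([ 9.28468544e-04, -4.63606560e+01,  2.69871533e+01,  2.09644058e-02,
        7.48966755e-07,  5.39347511e-06]), 'position': array([0.18482988, 0.54379631, 0.23034997]), 'ee_rot': array([ 1.63150324e-01,  9.86600693e-01, -9.85133168e-04, -2.72040178e-04]), 'ft_force': array([ 0.37116113,  0.99163279, -0.72643846]), 'wrist_torque': array([-0.02167184, -0.03388714,  0.05957065]), 'gripper_force': 0.0, 'grip_width': 0.08549654254096258}
top {'fx': 521.2432508812193, 'fy': 521.2432508812193, 'cx': 273.267980350371, 'cy': 211.1068448727756, 'position': array([ 0.2040717 , -0.03249077,  1.25955414]), 'attitude': array([ 0.07579492, -0.0687809 , -0.66166788,  0.74277852]), 'shot': 1}
shaker_red 0.78 [246. 170.  25.  34.] [0.531 0.066 0.105]
shaker_yellow 0.96 [312. 176.  27.  30.] [ 0.536 -0.087  0.105]
shaker_green 0.91 [171. 161.  3
[... 1026 characters left out ...]
. 154.  17.  33.] [0.518 0.181 0.105]
shaker_green 0.49 [315. 192.  25.  39.] [ 0.509 -0.066  0.105]
shaker_blue 0.63 [316. 192.  24.  41.] [ 0.512 -0.067  0.105]
place_red 0.72 [299. 206.  15.  15.] [ 0.5   -0.01   0.044]
place_yellow 0.53 [258. 168.  16.  12.] [0.497 0.238 0.044]
place_yellow 0.38 [299. 206.  24.  16.] [ 0.5   -0.008  0.044]
place_green 0.6 [333. 219.  55.  24.] [ 0.541 -0.099  0.044]
place_green 0.54 [273. 154.  21.  33.] [0.579 0.317 0.044]
place_blue 0.82 [235. 317.  75.  52.] [ 0.227 -0.303  0.044]
place_blue 0.79 [439. 272.  71.  48.] [ 0.618 -0.353  0.044]
place_white 0.66 [355. 238.  62.  30.] [ 0.542 -0.186  0.044]
mill 0.8 [286. 164.  16.  36.] [0.518 0.104 0.105]
```

```bash
python3 - <<'E'
import cv2
a=cv2.imread("pics/top0.png")[100:260,130:450]; cv2.imwrite("pics/topc.png",cv2.resize(a,None,fx=2.5,fy=2.5,interpolation=cv2.INTER_CUBIC))
E
```

```text
(no output)
```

View pics/side0.png

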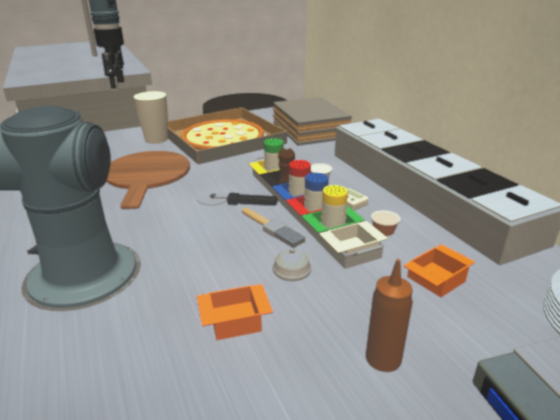

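View pics/topc.png

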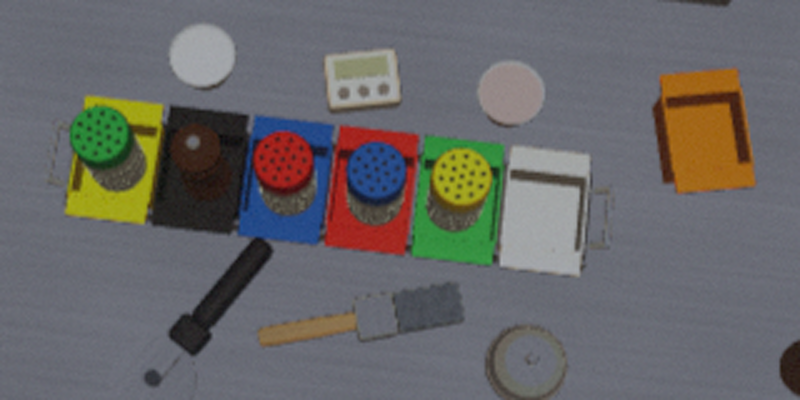

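The row in topc, left to right (x2.5 crop): yellow liner (115,160) with the green shaker, black liner with the mill, blue (287,180) with the red shaker, red (372,190) with the blue shaker, green (460,200) with the yellow shaker, and white (545,210) empty. The orange bins, at crop (705,130) and by the base in the side view, are decoys. place_blue is the blue liner within the row.

```bash
cat > fit.py <<'E'
from h import *
HUE={'red':[(0,9),(171,180)],'yellow':[(22,35)],'green':[(45,80)],'blue':[(100,125)]}
def mask(img,c,s=130,v=50):
    h=cv2.cvtColor(cv2.GaussianBlur(img,(0,0),.6),cv2.COLOR_BGR2HSV); m=0
    for a,b in HUE[c]: m=m|cv2.inRange(h,(a,s,v),(b,255,255))
    return m
def comps(img,c):
    n,l,st,ce=cv2.connectedComponentsWithStats(mask(img,c)); return [(l==i,st[i]) for i in range(1,n) if st[i][4]>60]
def rect(p,sel,z=.044):
    v,u=np.nonzero(sel); P=np.array([ray(p,a,b,z)[:2] for a,b in zip(u,v)],np.float32)*1000
    return P,cv2.minAreaRect(P)
E
python3 - <<'E'
from fit import *
p=read_camera("top")
for c in HUE:
    for sel,st in comps(p["pixels"],c):
        if not(150<st[0]<350 and 130<st[1]<215):continue
        P,r=rect(p,sel); P2,_=rect(p,sel,.113); (cx,cy),rr=cv2.minEnclosingCircle(P2)
        print(c,st,'rim',np.round(r[0]),np.round(r[1]),round(r[2],1),'lid circ',round(cx),round(cy),round(rr), 'lid yc',(P2.min(0)+P2.max(0))/2, 'far x',P2[:,0].max())
E
```

```text
red [260 151  37  51 891] rim [544.  -8.] [ 79. 121.] 89.7 lid circ 525 -9 65 lid yc [525.1007    -8.997341] far x 582.0408
red [231 153  24  25 479] rim [561.  82.] [61. 56.] 7.0 lid circ 540 75 30 lid yc [540.67395  75.15337] far x 569.5524
yellow [156 139  40  50 914] rim [546. 242.] [121.  85.] 0.0 lid circ 527 228 65 lid yc [526.6668  226.30109] far x 583.6359
yellow [302 160  25  24 470] rim [564. -92.] [58. 58.] 6.6 lid circ 543 -89 29 lid yc [543.67017  -88.978966] far x 571.97473
green [158 143  25  24 459] rim [566. 261.] [59. 59.] 6.6 lid circ 547 244 29 lid yc [546.3319  244.68979] far x 574.2995
green [295 155  36  50 798] rim [544. -92.] [ 78. 119.] 89.6 lid circ 525 -88 65 lid yc [524.85284 -88.21751] far x 580.9822
blue [225 147  38  51 852] rim [544.  77.] [122.  82.] 0.0 lid circ 526 69 65 lid yc [525.10767  70.7646 ] far x 582.5709
blue [269 157  23  24 429] rim [562. -10.] [58. 53.] 6.2 lid circ 541 -11 28 lid yc [541.64105 -10.92109] far x 569.04315
```

Call:
move_arm:
  steps:
    - [[0,0,0,0.113,1],[0,0,0,0.113,1],[0,0,0,0.113,1],[0,0,0,0.113,1],[0,0,0,0.113,1],[0,0,0,0.113,1],[0,0,0,0.113,1],[0,0,0,0.113,1]]
  grip_force: 40

```text
time_s: 1.82
position: [0.1851, 0.5444, 0.2313]
ee_rot: [0.58, 0.815, 0.0, -0.0]
ft_force: [-0.7, 0.4, 0.7]
grip_width: 0.0854
gripper_force: 0.0
```

Call:
move_arm:
  steps:
    - [[0,0,0,0.113,1],[0,0,0,0.113,1],[0,0,0,0.113,1],[-29,22,0,0,1],[-29,22,0,0,1],[-29,22,0,0,1],[-29,22,0,0,1],[-29,22,0,0,1]]

```text
time_s: 2.48
position: [0.2958, 0.3981, 0.2314]
ee_rot: [0.707, 0.707, 0.0, 0.0]
ft_force: [0.7, 0.4, -0.1]
grip_width: 0.0852
gripper_force: 0.0
```

Call:
move_arm:
  steps:
    - [[-29,22,0,0,1],[-29,22,0,0,1],[-29,22,0,0,1],[-29,22,0,0,1],[-29,22,0,0,1],[-29,22,0,0,1],[-29,22,0,0,1],[0,0,0,0,1]]

```text
time_s: 3.15
position: [0.4529, 0.1919, 0.2314]
ee_rot: [0.71, 0.705, 0.0, 0.002]
ft_force: [0.4, 0.4, -1.4]
grip_width: 0.0854
gripper_force: 0.0
```

Call:
move_arm:
  steps:
    - [[-29,22,0,0,1],[-29,22,0,0,1],[-29,22,0,0,1],[-29,22,0,0,1],[0,0,0,0,1],[0,0,0,0,1]]

```text
time_s: 3.65
position: [0.5378, 0.0793, 0.231]
ee_rot: [0.708, 0.706, 0.0, -0.0]
ft_force: [-0.7, 1.0, -1.1]
grip_width: 0.0852
gripper_force: 0.0
```

```bash
python3 - <<'E'
from fit import *
p=read_camera("wrist"); cv2.imwrite("pics/w1.png",p["pixels"]); print(read_state()["position"],p["position"],p["attitude"],p["fx"])
for c in HUE:
    for sel,st in comps(p["pixels"],c):
        if st[4]<400: continue
        P,r=rect(p,sel); P2,_=rect(p,sel,.113); (cx,cy),rr=cv2.minEnclosingCircle(P2)
        print(c,st,'rim',np.round(r[0]),np.round(r[1]),round(r[2],1),'lid circ',round(cx),round(cy),round(rr))
E
```

```text
[0.53697427 0.08038496 0.23108724] [0.53754661 0.14509778 0.37420057] [-1.31615357e-01  1.24929829e-04 -1.68994720e-03  9.91299413e-01] 315.22565230213024
red [261 102  55  30 501] rim [551. 147.] [54. 26.] 3.9 lid circ 547 156 21
red [ 229  169  108  123 6888] rim [545.  23.] [144. 120.] 89.8 lid circ 543 41 65
yellow [ 220    0  130   62 5091] rim [546. 226.] [ 52. 120.] 89.8 lid circ 544 212 50
yellow [260 326  51  24 867] rim [ 546. -111.] [62. 32.] 11.9 lid circ 546 -63 25
green [259   0  64  25 686] rim [551. 242.] [20. 58.] 89.8 lid circ 549 229 23
green [ 233  294   29   51 1253] rim [502. -87.] [69. 33.] 87.8 lid circ 508 -38 28
green [ 308  294   25   50 1002] rim [589. -86.] [68. 29.] 89.8 lid circ 581 -38 28
blue [ 225  148  116   74 4483] rim [545.  77.] [ 79. 121.] 89.8 lid circ 543 90 55
blue [ 255  266   59   52 2375] rim [546. -50.] [67. 68.] 11.6 lid circ 545 -9 28
```

View pics/w1.png

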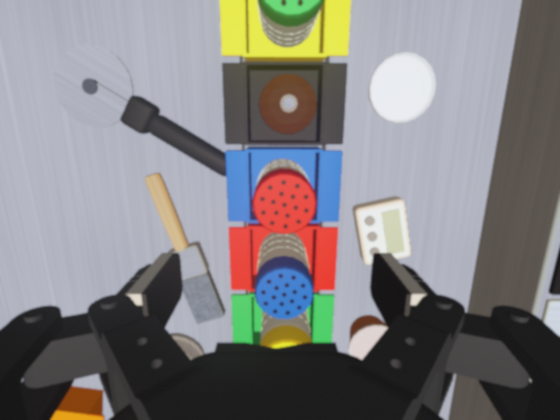

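Wrist view confirms the row: red lid (284,201) in the blue liner, blue lid (284,287) in the red, green shaker at the top in yellow. It agrees with the top camera within 3 mm, so I'll grasp red.

Call:
move_arm:
  steps:
    - [[-5,6,0,0,1],[0,0,25,0,1],[0,0,30,0,1],[0,0,30,0,1],[0,0,30,0,1],[0,0,30,0,1],[0,0,22,0,1],[0,0,0,0,1]]
  grip_force: 50

```text
time_s: 4.37
position: [0.5385, 0.0764, 0.0598]
ee_rot: [0.706, 0.708, -0.003, -0.003]
ft_force: [-1.0, 0.1, -0.7]
grip_width: 0.0857
gripper_force: 0.0
```

Call:
move_arm:
  steps:
    - [[0,0,0,0,-1],[0,0,0,0,-1],[0,0,0,0,-1],[0,0,0,0,-1],[0,0,0,0,-1],[0,0,0,0,-1],[0,0,0,0,-1],[0,0,0,0,-1]]

```text
time_s: 5.03
position: [0.5451, 0.0758, 0.0667]
ee_rot: [0.707, 0.707, 0.002, 0.001]
ft_force: [-0.4, 0.8, 7.6]
grip_width: 0.0549
gripper_force: 53.7
```

Call:
move_arm:
  steps:
    - [[0,0,-10,0,-1],[0,0,-20,0,-1],[0,0,-25,0,-1],[0,0,-25,0,-1],[0,0,-25,0,-1],[0,0,-25,0,-1],[0,0,0,0,-1]]

```text
time_s: 5.62
position: [0.5461, 0.0754, 0.2004]
ee_rot: [0.707, 0.707, 0.003, 0.003]
ft_force: [1.8, 0.3, -0.7]
grip_width: 0.0546
gripper_force: 53.6
```

```bash
python3 - <<'E'
from fit import *
p=read_camera("wrist"); cv2.imwrite("pics/w2.png",p["pixels"]); q=read_camera("side"); cv2.imwrite("pics/s2.png",q["pixels"][90:270,200:440]);s=read_state(); print(s["position"],s["ft_force"])
E
```

```text
[0.54395517 0.07534889 0.19551943] [ 0.71980261 -0.15455803 -3.25558342]
```

View pics/w2.png

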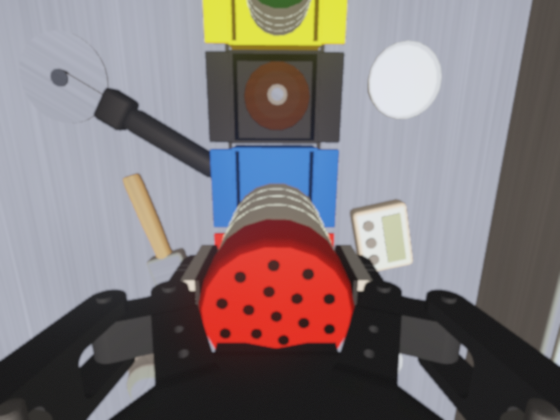

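View pics/s2.png

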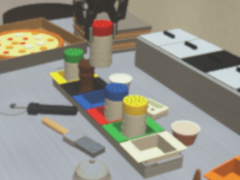

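Red is held upright, clear of its neighbours. Now carry it to white.

Call:
move_arm:
  steps:
    - [[-15,1,0,0,-1],[-30,1,0,0,-1],[-40,0,0,0,-1],[-40,0,0,0,-1],[-40,0,0,0,-1],[-40,0,0,0,-1],[-30,0,0,0,-1],[-15,0,0,0,-1]]

```text
time_s: 6.38
position: [0.5436, -0.178, 0.1921]
ee_rot: [0.708, 0.706, -0.001, -0.001]
ft_force: [0.1, -0.3, -1.5]
grip_width: 0.0549
gripper_force: 53.6
```

Call:
move_arm:
  steps:
    - [[-1,0,0,0,-1],[0,0,0,0,-1],[0,0,0,0,-1]]

```text
time_s: 6.63
position: [0.5444, -0.1742, 0.1932]
ee_rot: [0.707, 0.707, -0.0, -0.001]
ft_force: [-0.8, 0.1, -1.8]
grip_width: 0.0549
gripper_force: 53.6
```

```bash
python3 - <<'E'
from fit import *
s=read_state(); print(s["position"])
p=read_camera("wrist"); cv2.imwrite("pics/w3.png",p["pixels"])
for c in ['green','red']:
    for sel,st in comps(p["pixels"],c):
        if st[4]<400: continue
        P,r=rect(p,sel); print(c,st,np.round(r[0]),np.round(r[1]),round(r[2],1))
q=read_camera("top"); cv2.imwrite("pics/t3.png",cv2.resize(q["pixels"][120:240,200:400],None,fx=3,fy=3))
for sel,st in comps(q["pixels"],'red'):
    P,_=rect(q,sel,s["position"][2]+.113-.064); print('red lid?',st,cv2.minEnclosingCircle(P))
E
```

```text
[ 0.54440822 -0.17415501  0.19322177]
green [ 208   54   28   89 1278] [495. -91.] [75. 23.] 86.8
green [331  56  16  88 917] [597. -92.] [73. 12.] 89.7
red [ 204    0  147   49 4503] [545. -31.] [ 36. 120.] 90.0
red [  198   220   157   132 16058] [ 545. -277.] [149. 165.] 88.4
red lid? [260 151  37  50 790] ((489.0625305175781, -11.394798278808594), 57.99001693725586)
red lid? [205 152  13  16  64] ((505.607666015625, 131.05271911621094), 17.74015235900879)
```

View pics/w3.png

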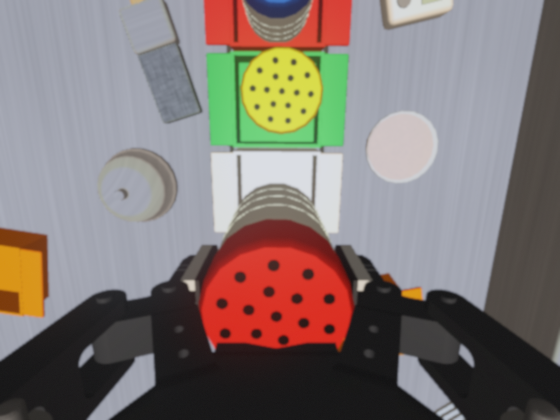

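White liner lies at (277,193), just as planned, with the shaker held upright. Lowering it.

Call:
move_arm:
  steps:
    - [[0,0,25,0,-1],[0,0,25,0,-1],[0,0,25,0,-1],[0,0,20,0,-1],[0,0,15,0,-1],[0,0,10,0,-1],[0,0,6,0,-1],[0,0,3,0,-1]]

```text
time_s: 7.4
position: [0.5446, -0.1742, 0.0666]
ee_rot: [0.707, 0.708, -0.0, -0.001]
ft_force: [-10.6, 6.0, 28.4]
grip_width: 0.0551
gripper_force: 55.8
```

Call:
move_arm:
  steps:
    - [[0,0,1,0,-1],[0,0,0,0,-1],[0,0,0,0,1],[0,0,0,0,1],[0,0,0,0,1],[0,0,0,0,1],[0,0,0,0,1],[0,0,0,0,1]]

```text
time_s: 8.07
position: [0.5453, -0.1756, 0.0643]
ee_rot: [0.707, 0.707, 0.0, 0.0]
ft_force: [0.8, 0.6, 0.8]
grip_width: 0.0854
gripper_force: 0.0
```

Call:
move_arm:
  steps:
    - [[0,0,-20,0,1],[0,0,-35,0,1],[0,0,-35,0,1],[0,0,-40,0,1],[0,0,-37,0,1],[0,0,0,0,1]]

```text
time_s: 8.57
position: [0.5489, -0.1773, 0.2397]
ee_rot: [0.707, 0.707, 0.002, 0.006]
ft_force: [1.3, -0.0, 1.2]
grip_width: 0.0853
gripper_force: 0.0
```

```bash
cat > lids.py <<'E'
from fit import *
def lids():
    q=read_camera("top")
    for c in HUE:
        for sel,st in comps(q["pixels"],c):
            if 150<st[0]<380 and 130<st[1]<230 and st[4]<1100:
                P,_=rect(q,sel,.113); (x,y),r=cv2.minEnclosingCircle(P)
                if r<40: print(c,'lid',round(x),round(y),round(r,1))
    print(read_state()["position"]); return q
if __name__=="__main__": lids()
E
python3 lids.py
```

```text
green lid 547 244 29.3
green lid 561 -61 21.8
blue lid 541 -11 28.1
[ 0.54804104 -0.1769189   0.23618225]
```

Call:
move_arm:
  steps:
    - [[20,0,0,0,1],[36,0,0,0,1],[40,-1,0,0,1],[36,-1,0,0,1],[24,0,0,0,1],[10,0,0,0,1],[0,0,0,0,1],[0,0,0,0,1]]

```text
time_s: 9.28
position: [0.5428, -0.0099, 0.2304]
ee_rot: [0.707, 0.707, -0.001, -0.0]
ft_force: [-0.9, -0.8, 0.0]
grip_width: 0.0852
gripper_force: 0.0
```

```bash
cat > wr.py <<'E'
from fit import *
import sys
p=read_camera("wrist"); cv2.imwrite("pics/%s.png"%sys.argv[1],p["pixels"]); print(read_state()["position"])
for c in HUE:
    for sel,st in comps(p["pixels"],c):
        if st[4]<600: continue
        P,r=rect(p,sel); P2,_=rect(p,sel,.113); (x,y),rr=cv2.minEnclosingCircle(P2)
        print(c,st,'rim',np.round(r[0]),np.round(r[1]),'lid',round(x),round(y),round(rr))
E
python3 wr.py w4
```

```text
[ 0.54300505 -0.01056586  0.23058433]
red [ 221  143  116   76 4991] rim [545.  -8.] [120.  81.] lid 544 5 55
red [253 323  51  27 999] rim [ 544. -199.] [61. 37.] lid 544 -152 24
yellow [ 251  246   61   63 2989] rim [ 548. -121.] [70. 79.] lid 548 -84 32
green [ 225  221   37   65 1735] rim [505. -90.] [79. 40.] lid 511 -59 33
green [ 297  221   35   65 1449] rim [586. -90.] [37. 79.] lid 578 -59 33
blue [  216    52   126    87 10215] rim [545.  78.] [121.  81.] lid 545 72 55
blue [ 248  168   62   62 2761] rim [545. -27.] [66. 68.] lid 544 -10 27
```

View pics/w4.png

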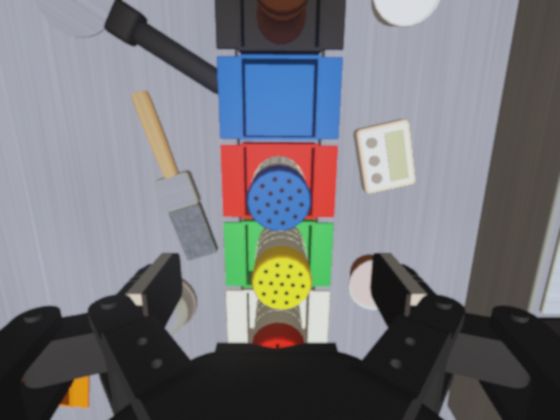

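Wrist view: blue lid (279,198) in the red liner, blue liner empty at (280,97), red standing in white at the bottom. Gripping blue.

Call:
move_arm:
  steps:
    - [[0,0,15,0,1],[0,0,30,0,1],[0,0,30,0,1],[0,0,30,0,1],[0,0,30,0,1],[0,0,22,0,1],[0,0,10,0,1],[0,0,0,0,1]]

```text
time_s: 10.0
position: [0.5409, -0.0108, 0.0616]
ee_rot: [0.708, 0.706, -0.002, -0.002]
ft_force: [0.2, -1.2, 0.6]
grip_width: 0.0854
gripper_force: 0.0
```

Call:
move_arm:
  steps:
    - [[0,0,0,0,-1],[0,0,0,0,-1],[0,0,0,0,-1],[0,0,0,0,-1],[0,0,0,0,-1],[0,0,0,0,-1],[0,0,0,0,-1],[0,0,0,0,-1]]

```text
time_s: 10.67
position: [0.5452, -0.0101, 0.0664]
ee_rot: [0.707, 0.707, 0.001, 0.002]
ft_force: [-0.3, -1.4, 6.7]
grip_width: 0.055
gripper_force: 53.3
```

Call:
move_arm:
  steps:
    - [[0,0,-10,0,-1],[0,0,-20,0,-1],[0,0,-25,0,-1],[0,0,-25,0,-1],[0,0,-25,0,-1],[0,0,-25,0,-1],[0,0,0,0,-1]]

```text
time_s: 11.25
position: [0.546, -0.0098, 0.2003]
ee_rot: [0.707, 0.707, 0.003, 0.003]
ft_force: [1.7, 0.2, -0.7]
grip_width: 0.0554
gripper_force: 53.3
```

Call:
move_arm:
  steps:
    - [[15,1,0,0,-1],[30,1,0,0,-1],[27,0,0,0,-1],[15,0,0,0,-1],[0,0,0,0,-1],[0,0,0,0,-1],[0,0,25,0,-1],[0,0,25,0,-1]]

```text
time_s: 11.92
position: [0.5468, 0.0766, 0.1452]
ee_rot: [0.707, 0.707, 0.001, 0.002]
ft_force: [0.6, 0.5, -1.8]
grip_width: 0.0549
gripper_force: 53.3
```

Call:
move_arm:
  steps:
    - [[0,0,25,0,-1],[0,0,20,0,-1],[0,0,15,0,-1],[0,0,9,0,-1],[0,0,6,0,-1],[0,0,3,0,-1],[0,0,0,0,-1],[0,0,0,0,-1]]

```text
time_s: 12.58
position: [0.546, 0.0771, 0.0672]
ee_rot: [0.707, 0.707, 0.001, 0.001]
ft_force: [-0.9, 0.5, -1.2]
grip_width: 0.055
gripper_force: 53.6
```

Call:
move_arm:
  steps:
    - [[0,0,0,0,1],[0,0,0,0,1],[0,0,0,0,1],[0,0,0,0,1],[0,0,0,0,1],[0,0,0,0,1]]

```text
time_s: 13.08
position: [0.5452, 0.0775, 0.0664]
ee_rot: [0.707, 0.707, 0.0, 0.0]
ft_force: [0.6, 0.3, -1.0]
grip_width: 0.0853
gripper_force: 0.0
```

Call:
move_arm:
  steps:
    - [[0,0,-20,0,1],[0,0,-35,0,1],[0,0,-35,0,1],[0,0,-40,0,1],[0,0,-25,0,1],[0,0,-10,0,1],[0,0,0,0,1]]

```text
time_s: 13.67
position: [0.5471, 0.0775, 0.2342]
ee_rot: [0.707, 0.707, 0.002, 0.002]
ft_force: [0.2, -0.6, -0.8]
grip_width: 0.0853
gripper_force: 0.0
```

```bash
python3 lids.py; python3 wr.py w5
```

```text
red lid 540 -174 29.8
yellow lid 543 -89 29.3
[0.54587569 0.07747705 0.23177701]
[0.54477801 0.07738668 0.23016086]
red [ 222  223  107   67 6636] rim [545.  -7.] [ 81. 120.] lid 545 24 55
yellow [ 212    0  129   60 4957] rim [546. 225.] [120.  50.] lid 546 211 50
yellow [251 323  53  27 996] rim [ 548. -113.] [37. 64.] lid 547 -66 25
green [251   0  61  23 668] rim [551. 241.] [56. 18.] lid 550 227 22
green [ 267  291   58   53 1182] rim [569. -87.] [72. 68.] lid 564 -39 39
green [ 226  293   33   51 1342] rim [505. -88.] [71. 38.] lid 514 -40 31
blue [ 216  146  117   82 7488] rim [544.  73.] [ 89. 121.] lid 545 90 55
```

Call:
move_arm:
  steps:
    - [[-20,0,0,0,1],[-36,0,0,0,1],[-40,0,0,0,1],[-40,0,0,0,1],[-40,0,0,0,1],[-40,0,0,0,1],[-25,0,0,0,1],[-10,0,0,0,1]]

```text
time_s: 14.43
position: [0.5434, -0.1768, 0.228]
ee_rot: [0.709, 0.706, -0.001, -0.002]
ft_force: [0.4, 0.8, -0.0]
grip_width: 0.0856
gripper_force: 0.0
```

Call:
move_arm:
  steps:
    - [[0,0,0,0,1],[0,0,15,0,1],[0,0,30,0,1],[0,0,30,0,1],[0,0,30,0,1],[0,0,30,0,1],[0,0,22,0,1],[0,0,10,0,1]]

```text
time_s: 15.1
position: [0.5416, -0.17, 0.0596]
ee_rot: [0.706, 0.708, -0.001, -0.004]
ft_force: [-0.9, 0.3, 0.7]
grip_width: 0.0854
gripper_force: 0.0
```

Call:
move_arm:
  steps:
    - [[0,0,0,0,-1],[0,0,0,0,-1],[0,0,0,0,-1],[0,0,0,0,-1],[0,0,0,0,-1],[0,0,0,0,-1],[0,0,0,0,-1],[0,0,0,0,-1]]

```text
time_s: 15.77
position: [0.5461, -0.1739, 0.0655]
ee_rot: [0.707, 0.707, 0.001, 0.001]
ft_force: [-0.9, 0.8, 4.8]
grip_width: 0.0553
gripper_force: 53.1
```

Call:
move_arm:
  steps:
    - [[0,0,-10,0,-1],[0,0,-20,0,-1],[0,0,-25,0,-1],[0,0,-25,0,-1],[0,0,-25,0,-1],[0,0,-25,0,-1],[0,0,0,0,-1]]

```text
time_s: 16.35
position: [0.5476, -0.1748, 0.2]
ee_rot: [0.707, 0.707, 0.001, 0.004]
ft_force: [0.5, -0.4, -1.5]
grip_width: 0.055
gripper_force: 53.5
```

Call:
move_arm:
  steps:
    - [[15,0,0,0,-1],[30,0,0,0,-1],[38,0,0,0,-1],[38,0,0,0,-1],[30,0,0,0,-1],[15,0,0,0,-1],[0,0,0,0,-1],[0,0,0,0,-1]]

```text
time_s: 17.02
position: [0.5438, -0.0063, 0.1928]
ee_rot: [0.706, 0.708, -0.001, -0.001]
ft_force: [-0.1, -0.4, -2.1]
grip_width: 0.0551
gripper_force: 53.4
```

Call:
move_arm:
  steps:
    - [[0,0,25,0,-1],[0,0,25,0,-1],[0,0,25,0,-1],[0,0,20,0,-1],[0,0,15,0,-1],[0,0,9,0,-1],[0,0,6,0,-1],[0,0,3,0,-1]]

```text
time_s: 17.68
position: [0.5445, -0.0082, 0.0655]
ee_rot: [0.707, 0.707, -0.001, -0.001]
ft_force: [-8.2, 0.4, 18.2]
grip_width: 0.055
gripper_force: 54.8
```

Call:
move_arm:
  steps:
    - [[0,0,0,0,-1],[0,0,0,0,-1],[0,0,0,0,1],[0,0,0,0,1],[0,0,0,0,1],[0,0,0,0,1],[0,0,0,0,1],[0,0,0,0,1]]

```text
time_s: 18.35
position: [0.5453, -0.0076, 0.0665]
ee_rot: [0.707, 0.707, 0.0, 0.0]
ft_force: [0.2, 0.3, -0.2]
grip_width: 0.0855
gripper_force: 0.0
```

Call:
move_arm:
  steps:
    - [[0,0,-20,0,1],[0,0,-35,0,1],[0,0,-35,0,1],[0,0,-40,0,1],[0,0,-25,0,1],[0,0,-10,0,1],[0,0,0,0,1]]

```text
time_s: 18.93
position: [0.5471, -0.0078, 0.2342]
ee_rot: [0.707, 0.707, 0.002, 0.002]
ft_force: [0.5, -0.1, -0.2]
grip_width: 0.0855
gripper_force: 0.0
```

```bash
python3 lids.py; python3 wr.py w6
```

```text
yellow lid 543 -89 29.4
green lid 546 245 29.5
[ 0.54590272 -0.00766469  0.23182012]
[ 0.54477689 -0.00754838  0.23017167]
red [253   0  50  24 767] rim [547. 155.] [45. 19.] lid 547 140 18
red [ 218  145  115   87 8180] rim [545. -14.] [ 94. 120.] lid 545 6 55
yellow [ 247  248   61   61 2888] rim [ 547. -120.] [77. 70.] lid 547 -83 31
green [ 222  224   35   63 1601] rim [504. -91.] [76. 38.] lid 511 -60 32
green [ 296  224   32   63 1390] rim [587. -91.] [34. 77.] lid 578 -60 32
blue [ 213   55  125   86 9759] rim [544.  78.] [ 80. 122.] lid 545 73 55
```

View pics/w6.png

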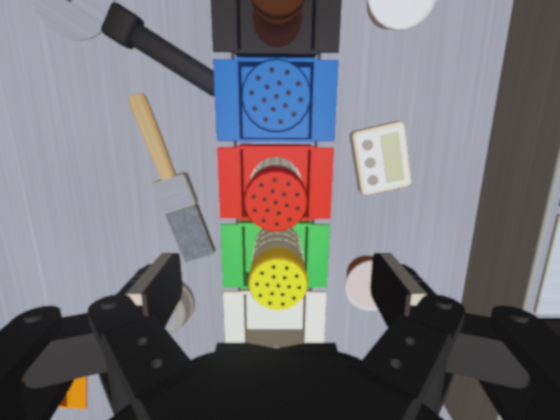

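Blue (276,96) stands in the blue liner and red (275,197) in the red. Yellow (278,277) goes to white next.

Call:
move_arm:
  steps:
    - [[-20,0,0,0,1],[-35,0,0,0,1],[-20,0,0,0,1],[-5,0,0,0,1],[0,0,15,0,1],[0,0,30,0,1],[0,0,30,0,1],[0,0,30,0,1]]

```text
time_s: 19.7
position: [0.5437, -0.0867, 0.1233]
ee_rot: [0.707, 0.707, -0.0, -0.001]
ft_force: [0.5, 0.8, 0.5]
grip_width: 0.0854
gripper_force: 0.0
```

Call:
move_arm:
  steps:
    - [[0,0,30,0,1],[0,0,22,0,1],[0,0,10,0,1],[0,0,0,0,1],[0,0,0,0,-1],[0,0,0,0,-1],[0,0,0,0,-1],[0,0,0,0,-1]]

```text
time_s: 20.37
position: [0.5469, -0.0879, 0.0661]
ee_rot: [0.707, 0.707, 0.001, 0.002]
ft_force: [-0.5, -0.7, 2.8]
grip_width: 0.0551
gripper_force: 52.7
```

Call:
move_arm:
  steps:
    - [[0,0,0,0,-1],[0,0,0,0,-1],[0,0,0,0,-1],[0,0,0,0,-1]]

```text
time_s: 20.7
position: [0.5469, -0.0879, 0.0661]
ee_rot: [0.707, 0.707, 0.001, 0.002]
ft_force: [0.1, 0.3, 6.0]
grip_width: 0.0551
gripper_force: 53.0
```

Call:
move_arm:
  steps:
    - [[0,0,-10,0,-1],[0,0,-20,0,-1],[0,0,-25,0,-1],[0,0,-25,0,-1],[0,0,-25,0,-1],[0,0,-25,0,-1],[0,0,0,0,-1]]

```text
time_s: 21.28
position: [0.5477, -0.0884, 0.2]
ee_rot: [0.707, 0.707, 0.002, 0.004]
ft_force: [2.0, -0.7, -0.7]
grip_width: 0.055
gripper_force: 53.2
```

Call:
move_arm:
  steps:
    - [[-15,0,0,0,-1],[-30,0,0,0,-1],[-27,0,0,0,-1],[-15,0,0,0,-1],[0,0,0,0,-1],[0,0,0,0,-1],[0,0,25,0,-1],[0,0,25,0,-1]]

```text
time_s: 21.95
position: [0.5465, -0.174, 0.1451]
ee_rot: [0.707, 0.707, 0.001, 0.002]
ft_force: [0.8, -0.4, -1.8]
grip_width: 0.0551
gripper_force: 53.2
```

Call:
move_arm:
  steps:
    - [[0,0,25,0,-1],[0,0,20,0,-1],[0,0,15,0,-1],[0,0,9,0,-1],[0,0,6,0,-1],[0,0,3,0,-1],[0,0,0,0,-1],[0,0,0,0,-1]]

```text
time_s: 22.62
position: [0.546, -0.1746, 0.0672]
ee_rot: [0.707, 0.707, 0.0, 0.001]
ft_force: [0.7, 0.4, -0.9]
grip_width: 0.0548
gripper_force: 53.1
```

Call:
move_arm:
  steps:
    - [[0,0,0,0,1],[0,0,0,0,1],[0,0,0,0,1],[0,0,0,0,1],[0,0,0,0,1],[0,0,0,0,1]]

```text
time_s: 23.12
position: [0.5452, -0.1746, 0.0664]
ee_rot: [0.707, 0.707, 0.0, 0.0]
ft_force: [-0.2, 0.4, 0.0]
grip_width: 0.0855
gripper_force: 0.0
```

Call:
move_arm:
  steps:
    - [[0,0,-20,0,1],[0,0,-35,0,1],[0,0,-35,0,1],[0,0,-40,0,1],[0,0,-25,0,1],[0,0,-10,0,1],[0,0,0,0,1]]

```text
time_s: 23.7
position: [0.5469, -0.1754, 0.2343]
ee_rot: [0.707, 0.707, 0.001, 0.003]
ft_force: [1.4, -0.1, 0.1]
grip_width: 0.0855
gripper_force: 0.0
```

Call:
move_arm:
  steps:
    - [[20,0,0,0,1],[40,0,0,0,1],[40,0,0,0,1],[40,0,0,0,1],[40,0,0,0,1],[40,0,0,0,1],[40,0,0,0,1],[40,0,0,0,1]]

```text
time_s: 24.37
position: [0.5435, 0.1272, 0.2286]
ee_rot: [0.707, 0.707, -0.002, -0.001]
ft_force: [0.2, -0.4, -0.2]
grip_width: 0.0856
gripper_force: 0.0
```

Call:
move_arm:
  steps:
    - [[40,0,0,0,1],[40,0,0,0,1],[25,0,0,0,1],[15,0,0,0,1],[0,0,0,0,1],[0,0,0,0,1]]

```text
time_s: 24.87
position: [0.5444, 0.245, 0.2295]
ee_rot: [0.707, 0.707, -0.002, -0.0]
ft_force: [-0.2, -0.5, 0.7]
grip_width: 0.0852
gripper_force: 0.0
```

```bash
python3 lids.py; python3 wr.py w7
```

```text
yellow lid 542 -174 29.5
green lid 547 244 29.4
[0.54470941 0.24422236 0.22999706]
[0.54495107 0.24383701 0.23043952]
red [256 269  48  37 639] rim [548. 121.] [55. 47.] lid 547 162 22
yellow [ 221  145  116   78 4753] rim [546. 243.] [ 83. 119.] lid 546 258 55
green [260 200  51  27 606] rim [556. 209.] [57. 24.] lid 553 235 23
blue [ 225  290  104   59 3535] rim [544.  78.] [ 80. 121.] lid 544 128 55
```

View pics/w7.png

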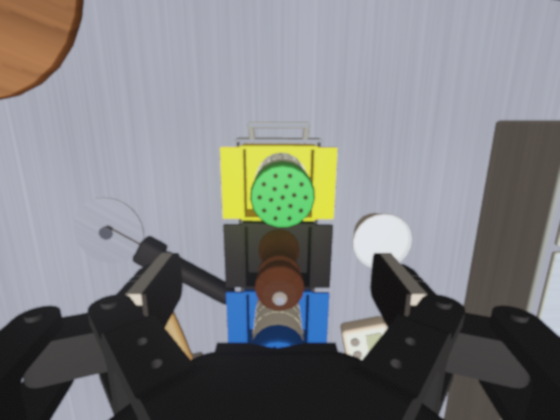

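Green (283,195) in the yellow liner is under the hand; the mill (279,285) is untouched.

Call:
move_arm:
  steps:
    - [[0,2,15,0,1],[0,0,30,0,1],[0,0,30,0,1],[0,0,30,0,1],[0,0,30,0,1],[0,0,20,0,1],[0,0,10,0,1],[0,0,0,0,1]]

```text
time_s: 25.63
position: [0.5452, 0.2432, 0.0637]
ee_rot: [0.708, 0.706, -0.002, -0.001]
ft_force: [-0.5, -0.3, -0.8]
grip_width: 0.0854
gripper_force: 0.0
```

Call:
move_arm:
  steps:
    - [[0,0,0,0,-1],[0,0,0,0,-1],[0,0,0,0,-1],[0,0,0,0,-1],[0,0,0,0,-1],[0,0,0,0,-1],[0,0,0,0,-1],[0,0,0,0,-1]]

```text
time_s: 26.3
position: [0.5491, 0.2458, 0.0686]
ee_rot: [0.707, 0.707, 0.002, 0.001]
ft_force: [-0.1, -1.3, 7.1]
grip_width: 0.0551
gripper_force: 52.6
```

Call:
move_arm:
  steps:
    - [[0,0,-10,0,-1],[0,0,-20,0,-1],[0,0,-30,0,-1],[0,0,-30,0,-1],[0,0,-30,0,-1],[0,0,-30,0,-1],[0,0,0,0,-1],[0,0,0,0,-1]]

```text
time_s: 26.97
position: [0.5485, 0.2461, 0.2191]
ee_rot: [0.707, 0.707, 0.002, 0.001]
ft_force: [0.4, 0.4, -1.4]
grip_width: 0.055
gripper_force: 53.2
```

Call:
move_arm:
  steps:
    - [[-15,0,0,0,-1],[-30,-1,0,0,-1],[-40,-1,0,0,-1],[-40,0,0,0,-1],[-40,0,0,0,-1],[-40,0,0,0,-1],[-40,0,0,0,-1],[-40,0,0,0,-1]]

```text
time_s: 27.63
position: [0.5428, -0.0418, 0.2143]
ee_rot: [0.707, 0.707, -0.001, -0.002]
ft_force: [0.7, 0.4, -0.7]
grip_width: 0.0553
gripper_force: 53.2
```

Call:
move_arm:
  steps:
    - [[-30,0,0,0,-1],[-15,0,0,0,-1],[-6,0,0,0,-1],[0,0,0,0,-1],[0,0,0,0,-1],[0,0,15,0,-1],[0,0,25,0,-1],[0,0,25,0,-1]]

```text
time_s: 28.3
position: [0.5458, -0.089, 0.1512]
ee_rot: [0.706, 0.708, 0.001, 0.001]
ft_force: [0.2, -0.4, -2.0]
grip_width: 0.0546
gripper_force: 53.2
```

Call:
move_arm:
  steps:
    - [[0,0,25,0,-1],[0,0,20,0,-1],[0,0,15,0,-1],[0,0,10,0,-1],[0,0,6,0,-1],[0,0,4,0,-1],[0,0,3,0,-1],[0,0,0,0,-1]]

```text
time_s: 28.97
position: [0.5457, -0.0904, 0.0689]
ee_rot: [0.707, 0.707, 0.0, 0.0]
ft_force: [-0.6, -0.1, -0.9]
grip_width: 0.0551
gripper_force: 53.1
```

Call:
move_arm:
  steps:
    - [[0,0,0,0,1],[0,0,0,0,1],[0,0,0,0,1],[0,0,0,0,1],[0,0,0,0,1],[0,0,0,0,1]]

```text
time_s: 29.47
position: [0.5453, -0.0907, 0.0685]
ee_rot: [0.707, 0.707, 0.0, 0.0]
ft_force: [0.4, -0.8, -0.3]
grip_width: 0.0853
gripper_force: 0.0
```

Call:
move_arm:
  steps:
    - [[0,0,-20,0,1],[0,0,-35,0,1],[0,0,-35,0,1],[0,0,-40,0,1],[0,0,-23,0,1],[0,0,-10,0,1],[0,0,0,0,1],[0,0,0,0,1]]

```text
time_s: 30.13
position: [0.545, -0.0906, 0.2305]
ee_rot: [0.707, 0.707, -0.0, -0.0]
ft_force: [0.3, 0.6, 0.0]
grip_width: 0.0853
gripper_force: 0.0
```

```bash
python3 lids.py; python3 wr.py w8
```

```text
yellow lid 542 -174 29.6
[ 0.54426816 -0.09034772  0.22939908]
[ 0.54382046 -0.09024938  0.2288855 ]
red [  216    58   124    86 10062] rim [545.  -7.] [ 80. 120.] lid 545 -11 55
yellow [ 250  253   58   62 2877] rim [ 546. -208.] [66. 79.] lid 546 -170 31
green [ 221  151  113   77 5432] rim [544. -97.] [ 83. 118.] lid 544 -78 54
blue [ 211    0  133   56 5715] rim [544.  59.] [ 46. 122.] lid 544 43 51
```

Call:
move_arm:
  steps:
    - [[-20,0,0,0,1],[-35,0,0,0,1],[-20,0,0,0,1],[-8,0,0,0,1],[0,0,15,0,1],[0,0,30,0,1],[0,0,30,0,1],[0,0,30,0,1]]

```text
time_s: 30.9
position: [0.5442, -0.1727, 0.1238]
ee_rot: [0.707, 0.707, -0.0, -0.001]
ft_force: [0.5, -0.6, -0.4]
grip_width: 0.0854
gripper_force: 0.0
```

Call:
move_arm:
  steps:
    - [[0,0,30,0,1],[0,0,20,0,1],[0,0,10,0,1],[0,0,0,0,1],[0,0,0,0,-1],[0,0,0,0,-1],[0,0,0,0,-1],[0,0,0,0,-1]]

```text
time_s: 31.57
position: [0.5468, -0.1742, 0.0682]
ee_rot: [0.707, 0.707, 0.001, 0.002]
ft_force: [-0.0, 0.4, 3.1]
grip_width: 0.0545
gripper_force: 53.2
```

Call:
move_arm:
  steps:
    - [[0,0,0,0,-1],[0,0,0,0,-1],[0,0,0,0,-1],[0,0,0,0,-1]]

```text
time_s: 31.9
position: [0.5468, -0.1743, 0.0682]
ee_rot: [0.707, 0.707, 0.001, 0.002]
ft_force: [-0.4, 0.4, 6.0]
grip_width: 0.0552
gripper_force: 53.3
```

Call:
move_arm:
  steps:
    - [[0,0,-10,0,-1],[0,0,-20,0,-1],[0,0,-30,0,-1],[0,0,-30,0,-1],[0,0,-30,0,-1],[0,0,-30,0,-1],[0,0,0,0,-1],[0,0,0,0,-1]]

```text
time_s: 32.57
position: [0.5463, -0.1741, 0.2187]
ee_rot: [0.707, 0.707, 0.001, 0.002]
ft_force: [-0.0, -0.2, -2.7]
grip_width: 0.0547
gripper_force: 53.3
```

Call:
move_arm:
  steps:
    - [[15,0,0,0,-1],[30,0,0,0,-1],[40,0,0,0,-1],[40,0,0,0,-1],[40,0,0,0,-1],[40,0,0,0,-1],[40,0,0,0,-1],[40,0,0,0,-1]]

```text
time_s: 33.23
position: [0.5428, 0.1138, 0.2142]
ee_rot: [0.707, 0.707, -0.002, -0.002]
ft_force: [2.2, -0.2, -1.8]
grip_width: 0.0549
gripper_force: 53.3
```

Call:
move_arm:
  steps:
    - [[40,0,0,0,-1],[40,0,0,0,-1],[30,0,0,0,-1],[15,1,0,0,-1],[8,0,0,0,-1],[0,0,0,0,-1],[0,0,0,0,-1]]

```text
time_s: 33.82
position: [0.5456, 0.2435, 0.2154]
ee_rot: [0.707, 0.707, -0.001, -0.0]
ft_force: [-0.4, -0.6, -2.1]
grip_width: 0.0552
gripper_force: 53.3
```

```bash
python3 lids.py; python3 wr.py w9
```

```text
[0.54585224 0.24294837 0.21574883]
[0.54605299 0.24277783 0.21598755]
yellow [ 217  144  121   78 6525] rim [546. 246.] [ 79. 120.] lid 546 259 54
yellow [  200   222   153   128 15577] rim [545. 126.] [158. 174.] lid 545 155 74
```

Call:
move_arm:
  steps:
    - [[1,0,15,0,-1],[0,0,25,0,-1],[0,0,25,0,-1],[0,0,25,0,-1],[0,0,20,0,-1],[0,0,15,0,-1],[0,0,10,0,-1],[0,0,6,0,-1]]

```text
time_s: 34.58
position: [0.5456, 0.2438, 0.0741]
ee_rot: [0.708, 0.706, -0.001, -0.0]
ft_force: [-0.3, 0.1, -1.1]
grip_width: 0.0551
gripper_force: 53.3
```

Call:
move_arm:
  steps:
    - [[0,0,4,0,-1],[0,0,3,0,-1],[0,0,0,0,-1],[0,0,0,0,1],[0,0,0,0,1],[0,0,0,0,1],[0,0,0,0,1],[0,0,0,0,1]]

```text
time_s: 35.25
position: [0.5465, 0.2456, 0.0688]
ee_rot: [0.707, 0.707, 0.0, 0.0]
ft_force: [-1.2, 0.1, 0.5]
grip_width: 0.0854
gripper_force: 0.0
```

Call:
move_arm:
  steps:
    - [[0,0,0,0,1],[0,0,-20,0,1],[0,0,-35,0,1],[0,0,-35,0,1],[0,0,-40,0,1],[0,0,-30,0,1],[0,0,-10,0,1],[0,0,0,0,1]]

```text
time_s: 35.92
position: [0.5482, 0.2462, 0.2421]
ee_rot: [0.707, 0.707, 0.003, 0.002]
ft_force: [-0.0, 0.0, -1.2]
grip_width: 0.0854
gripper_force: 0.0
```

Call:
move_arm:
  steps:
    - [[0,-25,0,0,1],[0,-35,0,0,1],[0,-35,0,0,1],[0,-35,0,0,1],[0,-20,0,0,1],[0,0,0,0,1],[0,0,0,0,1]]

```text
time_s: 36.5
position: [0.3944, 0.245, 0.2367]
ee_rot: [0.707, 0.707, -0.001, -0.0]
ft_force: [0.7, 1.1, -0.1]
grip_width: 0.0853
gripper_force: 0.0
```

```bash
python3 - <<'E'
from lids import *
q=lids(); a=cv2.resize(q["pixels"][120:230,140:400],None,fx=3,fy=3,interpolation=cv2.INTER_CUBIC)
b=cv2.resize(read_camera("side")["pixels"][110:270,220:410],None,fx=1.5,fy=1.5)
c=np.zeros((a.shape[0]+b.shape[0],a.shape[1],3),np.uint8); c[:a.shape[0]]=a; c[a.shape[0]:,:b.shape[1]]=b; cv2.imwrite("pics/fin.png",c)
img=q["pixels"]; E={"yellow":244.5,"blue":76.5,"red":-7.5,"green":-91.5}
for n,y in E.items(): # same-hue lid on liner: box round the expected lid, dark holes
    P=proj(q,[.545,y/1000,.113]); print(n,"expected lid px",np.round((np.array(P)-[140,120])*3))
E
```

```text
red lid 545 155 21.7
[0.39562969 0.24519543 0.23697334]
yellow expected lid px [ 89. 104.]
blue expected lid px [307. 129.]
red expected lid px [416. 141.]
green expected lid px [525. 153.]
```

View pics/fin.png

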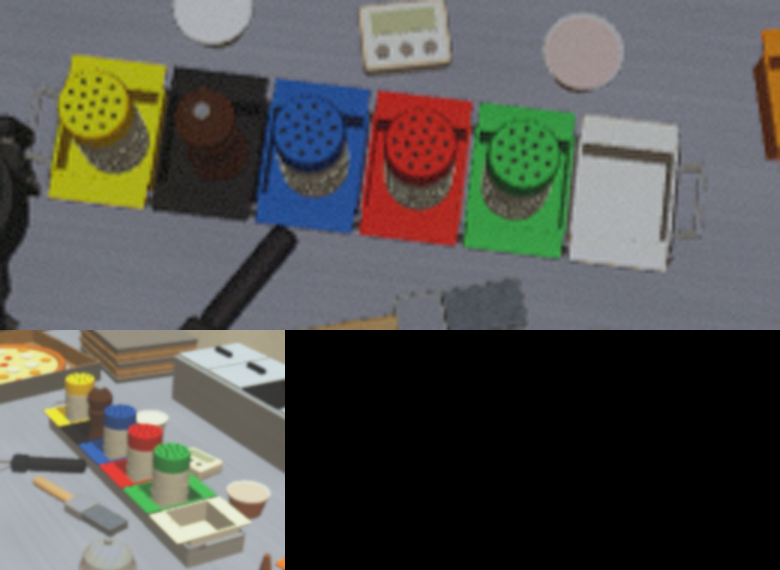

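The final view shows each lid over the liner of its own colour: yellow (93,103), blue (309,130), red (420,144), green (525,153). All are within about 4 mm of where they should be and stand upright. The mill is unmoved and the hand is clear.

```bash
python3 -c "
from station import *
print(job_done())"
```

```text
the job is handed in; nothing more can be done
None
```

The job is handed in: all four shakers stand upright in the liners of their lids' colours, each within about 4 mm of centre by the last top-camera picture, and the pepper mill was not moved; no verdict came back.

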